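Lock the guard plate under the probe block's stud

TASK

Put the loose guard plate onto the probe block so that it covers the spring probes: tilt it, slip the short end of its eye under the stud's wide head until it meets the neck, level it, then slide it back until its small window drops over the key and it lies flat on the block, locked by the head. The stud may be clamped up to a centimetre off the middle of its slot, so feel for it, work gently and set the plate down slowly, without ever forcing the plate against block or stud (stay under 30 N); leave the tweezers and the battery cell beside it where they lie.

Things in the scene. Friction and masses are not known exactly. Their poses are not given: they have to be found in the camera images.
- guard_plate: Loose steel guard plate, 130 g, 131 x 44 x 4 mm, with a black upright grip; starts flat on the table, grip end away from the robot. Origin: underside, middle of the eye; x along the plate from eye to grip, z up out of the top. Eye: rectangular opening, x -20 to 20, y -10 to 10 mm. The plate runs from x = -27 to x = 104 mm.
- plate_nose (a point): Middle of the plate's nose, on the underside (plate frame -23.5, 0, 0 mm). The nose is the 7 mm bar that closes the short end of the eye: x -27 to -20 mm, 44 mm wide, 4 mm thick.
- plate_handle (a point): Middle of the grip (plate frame 84, 0, 22 mm): a flat upright rib across the plate, 10 mm thick in x (79 to 89), 36 mm wide in y, z 4 to 40 mm. Pinch it along the plate's x.
- plate_window (a point): Middle of the plate's key window, underside (plate frame 50, 0, 0 mm): an opening 11 mm along x and 20 mm across.
- probe_block: Fixed grey probe block, x -62 to 114, y -35 to 35 mm, flat top (the seat) 20 mm above the table. Origin: on the table under the middle of the stud's slot; x runs along the block, roughly away from the robot, z up. Spring probes stand in a pit at x 60 to 98 mm, below the seat. Home: plate frame = block frame raised 20 mm, flat on the seat.
- block_seat (a point): Middle of the stud's slot on the seat (block frame 0, 0, 20 mm); the plate's origin belongs here. The T-stud stands rigidly somewhere from -10 to +10 mm along x of this point, y = 0; where is not reported. Round neck 8 mm in diameter, 11 mm high; on it a bar head 66 mm along x, 16 mm along y, 4 mm thick (underside 11, top 15 mm above the seat).
- block_head (a point): Middle of the slot at the height of the head's top (block frame 0, 0, 35 mm). The head is longer than the eye: pass it with the plate tilted 25 to 30 deg, nose low, grip high: nose down beyond the head's -x end, then +x under the head until the nose meets the neck; now the eye's other end clears the head's +x end by 1 to 3 mm while levelling.
- block_key (a point): Middle of the key's top (block frame 50, 0, 25 mm): a bar fixed on the seat, 8 mm along x, 14 mm along y, 5 mm high. Until the plate's window is over it, the levelled plate rides on it; slid to home (-x from the neck) the plate drops over it, flat.
- tweezers_a: Tweezers, 128 x 15 x 9 mm, lying on the table between plate and block; a bystander. Origin at the middle of the underside.
- cell_a: Flat battery cell, 92 x 60 x 5 mm, on the table to the right; a bystander. Origin at the middle of the underside.

How it is judged:
By the outcome, as a careful person would: the job done as asked, in the order asked, and still so for the second after the job is handed in, with the robot touching nothing.
It also fails if it takes over 58 s, if anything falls off the work surface, if the arm or the gripper's body presses on something with over 40 N, if the wrist force passes 120 N, or if a joint passes its speed limit or range.

ROBOT

A 6-joint arm with a two-finger parallel gripper is mounted at the origin on a cart in front of the work surface, level with it; the furniture and walls round the work are solid. World frame = base frame: x ahead of the robot, y to its left, z up, the work surface at z = 0. Lengths are in mm, angles in rad, forces in N, time in s.
With the tool pointing down it reaches from about 250 to 725 mm from the base axis. Payload 4 kg.
Tool frame: the origin (TCP) lies where the fingers leave the gripper's body, on its centre line; the fingertips stand 73 mm ahead of it and the grasp point (between the pads) lies 54 mm ahead of it; z points along the fingers, y is the line along which they close (so a half turn about z gives the same grasp; the last joint's range is limited). The gripper opens to 85 mm and grips with 20 to 120 N. Pads are 22 mm wide; open, the fingers measure 114 mm over their backs; the gripper's body (76 mm by 85 mm) begins 54 mm behind the grasp point. The pads swing forward as they close: fully open they stand 13 mm farther back than shut.
Start: joints at [1.17, 0.241, 0.005, 1.335, 0, 1.571], TCP at [195.076, 460.375, 303.906] pointing down, gripper open.
Joint ranges: [-2.72, 2.72], [-1.05, 1.87], [-1.09, 1.28], [-1.99, 2.15], [-1.42, 1.44], [-3.14, 3.14]. Speed limits (rad/s): [2.79, 2.79, 3.14, 3.14, 3.14, 3.14].

INTERFACE

Orientations are given as a unit quaternion [x, y, z, w].
In Python, from plant import robot, cams, job gives the robot as it stands.
- The arm moves only by the tool carry_out, never from a script. Its argument "steps" is a list of rows, each an object with "dp": the shift along the tool's x, y, z in cm, a list of three; "rotation": the turn, a rotation vector about the tool's x, y, z in degrees, a list of three; "claw": the opening, from 0 (shut) to 1 (fully open). In form: [{"dp": [x, y, z], "rotation": [ax, ay, az], "claw": claw}, ...]. A call has 1 to 8 rows; each row shifts and turns the commanded pose from where the row before left it, along the tool's axes as they then stand; what a row does not reach is not made up. A row lasts 1/12 s, in which the tool goes at most 41.7 mm and 7.16 degrees, less where a joint would pass 70% of its speed; a pose out of reach is approached as far as the arm can. A call with a gripper value outside its range is refused whole. The fingers move at their own pace and stop on an object; "squeeze" is the grip in N (left out, the last holds). Time passes only in rows, so rows that do not move let the fingers close. It gives the time, the measured TCP pose, the force, the opening and the grip force at its end, in the units of the state.
- robot.observe(): the state, without advancing time (a new reading comes with each control period).
- cams.grab_frame(name): name is "scene" or "top"; returns a dict with "frame" (384x512x3 uint8, red, green, blue), "depth" (384x512 float32, mm along the optical axis (not along the pixel's ray), 0 where there is no reading), "fovy" (degrees; the focal length in pixels is half the picture's height over the tangent of half this angle, whatever the lens; pixels are square), "cx", "cy" (the principal point, pixels), "rvec" (rotation vector, rad) and "tvec" (3), from world to camera coordinates, as OpenCV has them. Camera axes: x right, y down, z forward; pixel columns grow to the right and rows downward; lengths in mm; the calibration is good to about 2 mm. A picture is of the moment at which its call begins.
- job.finish_job(): hands the job in; it is judged then, once.
The state is a dict: "t": time; "qpos": joint angles; "joint_vel": joint speeds; "joint_efforts": joint torques, N m; "eef_pos": TCP position; "tcp_rot": TCP orientation; "contact_force": force on the tool from outside, world axes, zero at the start; "moment": the same for the moment, N m; "width": finger opening in mm; "finger_force": force on a finger pad.
Only numpy, scipy, OpenCV 4.12 (cv2) and the standard library are available. Lean on these libraries where they do the work, as an engineer would, in place of code of your own. Each camera call takes 0.05 s, during which the arm holds its last target. There are 200 camera calls.

## Working session

There is one attempt and no reset: what is moved stays moved. The work goes in short steps, Python scripts to look and compute and a tool call to move; the robot and the scene stay as the last step left them, time stands still between calls to the robot, and variables do not carry over. Pictures are saved under pics/ and viewed, at most 14 in all, crops included, and the job is handed in when it is done.

Besides the shell and the picture viewer there is one more tool, called after ">>>" in YAML: its name, and indented under it one key for each argument. carry_out: Moves the arm, as the interface text tells. Its arguments: {"type":"object","properties":{"steps":{"type":"array","items":{"type":"object","properties":{"dp":{"type":"array","items":{"type":"number"}},"rotation":{"type":"array","items":{"type":"number"}},"claw":{"type":"number"}}}},"squeeze":{"type":"number"}},"required":["steps"]}

```bash
mkdir -p pics; ls
python3 - <<'E'
from plant import robot, cams, job
import cv2,numpy as np
s=robot.observe();print(s)
for n in("scene","top"):
    g=cams.grab_frame(n);cv2.imwrite(f"pics/{n}0.png",g["frame"][:,:,::-1])
    np.savez(f"pics/{n}0.npz",**g)
    print(n,g["fovy"],g["cx"],g["cy"],g["rvec"],g["tvec"])
E
```

```text
pics
{'t': 0.0, 'qpos': array([ 1.16999679e+00,  2.41423938e-01,  3.72760692e-03,  1.33518918e+00,
       -6.16466066e-06,  1.57080140e+00]), 'joint_vel': array([-0.00030226,  0.00077456,  0.00038352, -0.00039148,  0.0014483 ,
       -0.00115002]), 'joint_efforts': array([-3.74949350e-04, -3.72319257e+01,  2.52405900e+01,  1.70366687e-02,
       -1.55681860e-04,  3.43981100e-06]), 'eef_pos': array([194.89336502, 459.93690297, 303.0086082 ]), 'tcp_rot': array([ 1.99063487e-01,  9.79986039e-01, -1.02430083e-03, -2.04914420e-04]), 'contact_force': array([-0.66755176, -0.42200627,  0.11627001]), 'moment': array([-0.00114173,  0.02385274, -0.00376602]), 'finger_force': 0.0, 'width': 85.52074196951057}
scene 53.90710706582942 252.37810681390417 186.4439461381265 [ 0.43722411 -2.60866549  1.36043896] [511.01040938  79.61020514 812.37673058]
top 51.178382084470655 247.85217716503533 191.1773137248539 [ 2.09926442 -2.10716785  0.15303187] [ 80.50565042 524.33632021 878.54290135]
```

View pics/scene0.png

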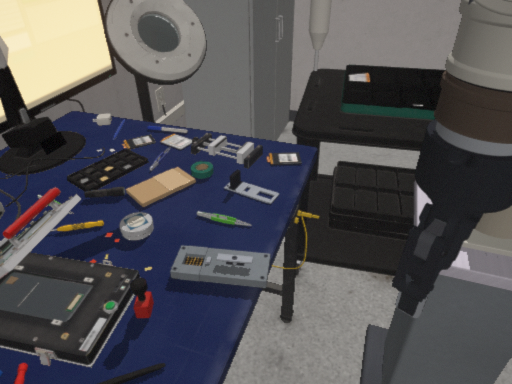

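View pics/top0.png

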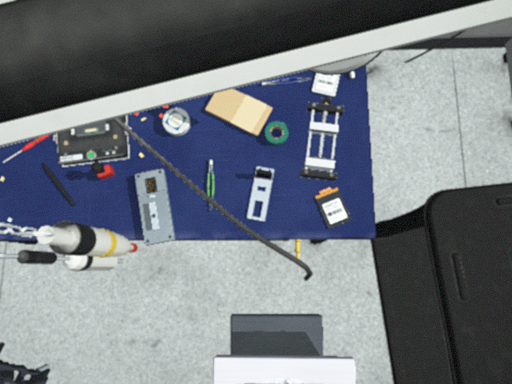

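The scene view shows the block around (220,265), plate at (250,190) with its black grip at (235,178), green tweezers at (223,218) and the cell at (285,158). In the top view they are at (153,205), (260,195), (210,185) and (330,208), and a thin dark bar crosses the picture.

```bash
cat > h.py <<'E'
import numpy as np,cv2
from scipy.spatial.transform import Rotation as R
class V:
    def __init__(s,g):
        s.f=192/np.tan(np.radians(float(g["fovy"]))/2);s.cx=float(g["cx"]);s.cy=float(g["cy"])
        s.R=cv2.Rodrigues(np.array(g["rvec"],float))[0];s.t=np.array(g["tvec"],float).ravel()
        s.img=g["frame"];s.d=g["depth"]
    def pix(s,P):
        c=np.atleast_2d(P)@s.R.T+s.t;return np.c_[s.cx+s.f*c[:,0]/c[:,2],s.cy+s.f*c[:,1]/c[:,2]]
    def ray(s,uv):
        uv=np.atleast_2d(uv).astype(float);d=np.c_[(uv[:,0]-s.cx)/s.f,(uv[:,1]-s.cy)/s.f,np.ones(len(uv))]
        return -s.R.T@s.t, d@s.R
    def plane(s,uv,z):
        o,d=s.ray(uv);return o+d*((z-o[2])/d[:,2])[:,None]
    def cloud(s):
        v,u=np.mgrid[:384,:512];o,d=s.ray(np.c_[u.ravel(),v.ravel()])
        return (o+d*s.d.reshape(-1,1)).reshape(384,512,3)
E
python3 - <<'E'
from h import *
for n in("scene","top"):
    v=V(np.load(f"pics/{n}0.npz"));C=v.cloud();print(n,'cam',-v.R.T@v.t,v.f)
    pts={'scene':[(220,265),(250,190),(223,218),(285,158),(235,175)],'top':[(153,205),(260,195),(210,195),(330,208),(263,172),(180,178),(280,255),(130,130),(240,220)]}[n]
    for p in pts: print(p,C[p[1],p[0]].round())
    x0,y0,w,h={'scene':(165,160,130,130),'top':(125,155,160,100)}[n]
    cv2.imwrite(f"pics/{n}0c.png",cv2.resize(v.img[y0:y0+h,x0:x0+w,::-1],None,fx=4.5,fy=4.5,interpolation=cv2.INTER_CUBIC))
E
```

```text
scene cam [269.24136194 753.95678421 535.24165776] 377.577578445382
(220, 265) [494. 315.  20.]
(250, 190) [529.  52.   5.]
(223, 218) [552. 168.   2.]
(285, 158) [ 489. -119.    6.]
(235, 175) [569.  48.  38.]
top cam [350.83185386  39.1718902  963.6544709 ] 400.92899898144856
(153, 205) [496. 303.  37.]
(260, 195) [524.  51.   4.]
(210, 195) [526. 174.   0.]
(330, 208) [ 491. -116.    5.]
(263, 172) [572.  43.  43.]
(180, 178) [452. 137. 517.]
(280, 255) [ 403.  -23. -759.]
(130, 130) [513. 201. 510.]
(240, 220) [464. 100.  -4.]
```

View pics/scene0c.png

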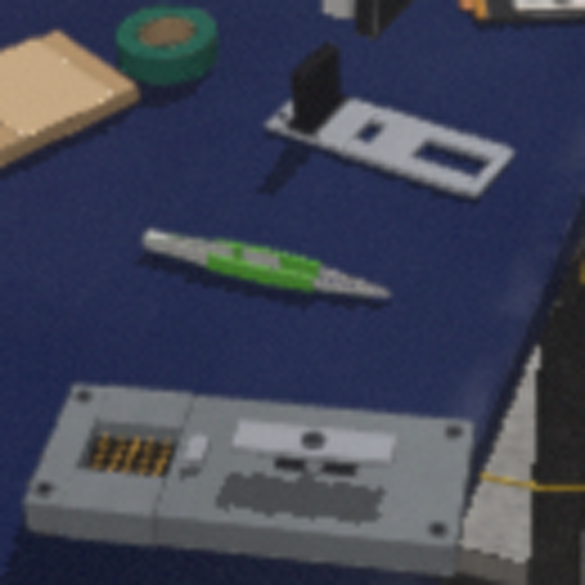

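View pics/top0c.png

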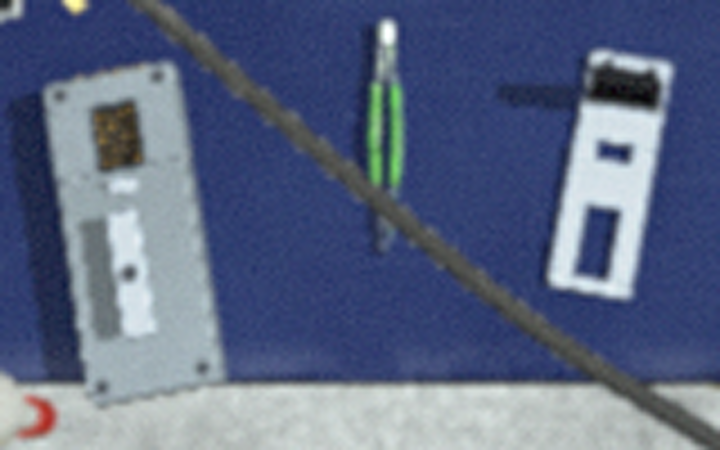

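```bash
cat > m.py <<'E'
from h import *
def rect(v,box,zlo,zhi,z=None,sat=None):
    C=v.cloud();x0,x1,y0,y1=box
    m=(C[...,0]>x0)&(C[...,0]<x1)&(C[...,1]>y0)&(C[...,1]<y1)&(C[...,2]>zlo)&(C[...,2]<zhi)
    if sat is not None:
        m&=v.img.min(-1)>sat
    n,l,st,_=cv2.connectedComponentsWithStats(m.astype(np.uint8))
    if n<2: return None
    k=1+st[1:,4].argmax();vv,uu=np.where(l==k)
    P=v.plane(np.c_[uu,vv],z) if z is not None else C[l==k]
    r=cv2.minAreaRect(P[:,:2].astype(np.float32));return [np.round(r[0],1),np.round(r[1],1),round(r[2],1),len(P),np.round(np.median(C[l==k][:,2]),1)]
E
python3 - <<'E'
from m import *
for n in("scene","top"):
    v=V(np.load(f"pics/{n}0.npz"))
    print(n,'block',rect(v,(380,640,200,400),15,25,20))
    print('plate',rect(v,(430,620,0,110),-3,9,4,130))
    print('head',rect(v,(420,560,270,340),29,41,35,150))
    print('headdepth',rect(v,(420,560,270,340),29,41,35))
    print('grip',rect(v,(540,620,0,110),20,50,40))
    C=v.cloud();m=(C[...,2]>300)&(C[...,2]<900)&(v.d>0)
    if n=='top':
        for u in range(120,310,15):
            q=np.where(m[:,u]&(np.arange(384)>100))[0]
            if len(q):print(u,q.min(),q.max(),C[(q.min()+q.max())//2,u].round())
E
```

```text
scene block [array([494.2, 309.6]), array([176. ,  75.6]), 11.1, 2357, np.float64(20.6)]
plate [array([513.1,  53.3]), array([42.3, 99.5]), 79.3, 307, np.float64(4.7)]
head [array([451.8, 298.4]), array([25.2, 12.4]), 10.9, 67, np.float64(35.5)]
headdepth [array([469.6, 303.7]), array([65.8, 18. ]), 11.0, 258, np.float64(35.4)]
grip [array([565.3,  56.6]), array([24.1, 56.1]), 22.2, 104, np.float64(33.3)]
top block [array([495.7, 307.2]), array([176. ,  71.1]), 11.3, 1735, np.float64(20.0)]
plate [array([515.8,  52.9]), array([ 45.6, 104.7]), 79.2, 629, np.float64(3.8)]
head [array([470.8, 302.1]), array([65.7, 15.3]), 10.7, 167, np.float64(34.6)]
headdepth [array([470.7, 302.6]), array([65.8, 16. ]), 11.4, 186, np.float64(34.7)]
grip [array([570.2,  43.2]), array([35.1, 14.3]), 79.7, 85, np.float64(39.1)]
120 101 262 [562. 399.   2.]
135 101 251 [571. 356.  20.]
150 101 152 [707. 332.  -3.]
165 101 165 [688. 292.  -3.]
180 101 178 [671. 253.  -2.]
195 186 191 [439. 118. 522.]
210 198 204 [423. 100. 528.]
225 210 216 [409.  83. 530.]
240 222 228 [396.  66. 534.]
255 233 238 [385.  50. 539.]
270 242 248 [374.  34. 540.]
285 251 257 [365.  19. 542.]
300 261 266 [355.   3. 539.]
```

```bash
cat > p.py <<'E'
from h import *
import json
from plant import robot
def Rz(yaw,tilt=0):
    """tool pose, fingers along plate x at yaw (deg), plate nose down by tilt (deg)"""
    a=np.radians(yaw);y=np.array([np.cos(a),np.sin(a),0]);z=np.array([0,0,-1.])
    B=R.from_matrix(np.c_[np.cross(y,z),y,z]);return B*R.from_rotvec([np.radians(tilt),0,0])
def st():
    s=robot.observe();return s,np.array(s["eef_pos"]),R.from_quat(s["tcp_rot"])
def plan(p1,R1,n,claw=1,p0=None,R0=None):
    s,p,r=st();p0=p if p0 is None else p0;R0=r if R0 is None else R0
    rv=(R0.inv()*R1).as_rotvec();rows=[]
    for i in range(n):
        Ri=R0*R.from_rotvec(rv*i/n);d=Ri.inv().apply((np.array(p1)-p0)/n)/10
        rows.append(dict(dp=[round(float(x),2) for x in d],rotation=[round(float(x),2) for x in np.degrees(rv/n)],claw=claw))
    for i in range(0,n,8):print(json.dumps(rows[i:i+8]))
E
python3 - <<'E'
from p import *
print(Rz(0,28).as_matrix().round(2))
plan([572,42.8,150],Rz(-10.6),16)
E
```

```text
[[ 0.    0.88 -0.47]
 [ 1.    0.    0.  ]
 [ 0.   -0.47 -0.88]]
[{"dp": [-3.19, -1.48, 0.96], "rotation": [-0.01, 0.0, 4.85], "claw": 1}, {"dp": [-3.3, -1.2, 0.96], "rotation": [-0.01, 0.0, 4.85], "claw": 1}, {"dp": [-3.39, -0.92, 0.96], "rotation": [-0.01, 0.0, 4.85], "claw": 1}, {"dp": [-3.46, -0.63, 0.96], "rotation": [-0.01, 0.0, 4.85], "claw": 1}, {"dp": [-3.5, -0.34, 0.96], "rotation": [-0.01, 0.0, 4.85], "claw": 1}, {"dp": [-3.51, -0.04, 0.96], "rotation": [-0.01, 0.0, 4.85], "claw": 1}, {"dp": [-3.51, 0.26, 0.96], "rotation": [-0.01, 0.0, 4.85], "claw": 1}, {"dp": [-3.47, 0.55, 0.96], "rotation": [-0.01, 0.0, 4.85], "claw": 1}]
[{"dp": [-3.41, 0.84, 0.96], "rotation": [-0.01, 0.0, 4.85], "claw": 1}, {"dp": [-3.33, 1.13, 0.96], "rotation": [-0.01, 0.0, 4.85], "claw": 1}, {"dp": [-3.22, 1.41, 0.96], "rotation": [-0.01, 0.0, 4.85], "claw": 1}, {"dp": [-3.09, 1.67, 0.96], "rotation": [-0.01, 0.0, 4.85], "claw": 1}, {"dp": [-2.94, 1.93, 0.96], "rotation": [-0.01, 0.0, 4.85], "claw": 1}, {"dp": [-2.76, 2.17, 0.96], "rotation": [-0.01, 0.0, 4.85], "claw": 1}, {"dp": [-2.57, 2.4, 0.96], "rotation": [-0.01, 0.0, 4.85], "claw": 1}, {"dp": [-2.36, 2.61, 0.96], "rotation": [-0.01, 0.0, 4.85], "claw": 1}]
```

>>> carry_out:
  steps:
    - {"dp": [-3.2, -1.5, 1.0], "rotation": [0, 0, 4.85], "claw": 1}
    - {"dp": [-3.3, -1.2, 1.0], "rotation": [0, 0, 4.85], "claw": 1}
    - {"dp": [-3.4, -0.9, 1.0], "rotation": [0, 0, 4.85], "claw": 1}
    - {"dp": [-3.45, -0.6, 1.0], "rotation": [0, 0, 4.85], "claw": 1}
    - {"dp": [-3.5, -0.35, 1.0], "rotation": [0, 0, 4.85], "claw": 1}
    - {"dp": [-3.5, 0, 1.0], "rotation": [0, 0, 4.85], "claw": 1}
    - {"dp": [-3.5, 0.25, 1.0], "rotation": [0, 0, 4.85], "claw": 1}
    - {"dp": [-3.45, 0.55, 1.0], "rotation": [0, 0, 4.85], "claw": 1}

```text
t: 0.77
eef_pos: [384.6, 250.9, 223.2]
tcp_rot: [0.515, 0.857, -0.0, -0.0]
contact_force: [-0.1, 0.3, -0.0]
width: 85.3
finger_force: 0.0
```

>>> carry_out:
  steps:
    - {"dp": [-3.4, 0.85, 0.9], "rotation": [0, 0, 4.85], "claw": 1}
    - {"dp": [-3.3, 1.15, 0.9], "rotation": [0, 0, 4.85], "claw": 1}
    - {"dp": [-3.2, 1.4, 0.9], "rotation": [0, 0, 4.85], "claw": 1}
    - {"dp": [-3.1, 1.65, 0.9], "rotation": [0, 0, 4.85], "claw": 1}
    - {"dp": [-2.95, 1.95, 0.9], "rotation": [0, 0, 4.85], "claw": 1}
    - {"dp": [-2.75, 2.15, 0.9], "rotation": [0, 0, 4.85], "claw": 1}
    - {"dp": [-2.55, 2.4, 0.9], "rotation": [0, 0, 4.85], "claw": 1}
    - {"dp": [-2.35, 2.6, 0.9], "rotation": [0, 0, 4.85], "claw": 0.8}

```text
t: 1.43
eef_pos: [572.9, 43.3, 150.9]
tcp_rot: [0.771, 0.637, -0.0, -0.0]
contact_force: [0.2, 0.3, -0.1]
width: 75.6
finger_force: 0.0
```

```bash
sed -i 's/np.radians(tilt),0,0/-np.radians(tilt),0,0/' p.py
python3 - <<'E'
from p import *
from m import rect
from plant import cams
g=cams.grab_frame("scene");v=V(g)
s,p,r=st();print(s["t"],p,np.degrees(r.as_euler('ZYX')),r.as_matrix().round(3)[:,1],s["contact_force"])
plan([572,42.8,81],Rz(-10.6),4,.7)
cv2.imwrite("pics/a.png",cv2.resize(v.img[110:250,150:350,::-1],None,fx=3.5,fy=3.5))
E
```

```text
1.4833 [576.49561883  38.54306577 149.02448495] [ 78.7062551    0.2051398  179.87061589] [ 0.981 -0.196  0.002] [ 5.81731024 -2.48777205  0.34091973]
[{"dp": [0.09, -0.13, 1.7], "rotation": [0.03, 0.05, -0.17], "claw": 0.7}, {"dp": [0.09, -0.13, 1.7], "rotation": [0.03, 0.05, -0.17], "claw": 0.7}, {"dp": [0.09, -0.13, 1.7], "rotation": [0.03, 0.05, -0.17], "claw": 0.7}, {"dp": [0.09, -0.13, 1.7], "rotation": [0.03, 0.05, -0.17], "claw": 0.7}]
```

>>> carry_out:
  steps:
    - {"dp": [0, 0, 0.7], "claw": 0.7}
    - {"dp": [0, 0, 1.4], "claw": 0.6}
    - {"dp": [0, 0, 1.4], "claw": 0.6}
    - {"dp": [0, 0, 1.4], "claw": 0.6}
    - {"dp": [0, 0, 1.3], "claw": 0.6}
    - {"dp": [0, 0, 0.7], "claw": 0.6}
    - {"dp": [0, 0, 0], "claw": 0.6}
    - {"dp": [0, 0, 0], "claw": 0.6}

```text
invalid input at $.steps[0]: expected keys dp, rotation, claw
```

View pics/a.png

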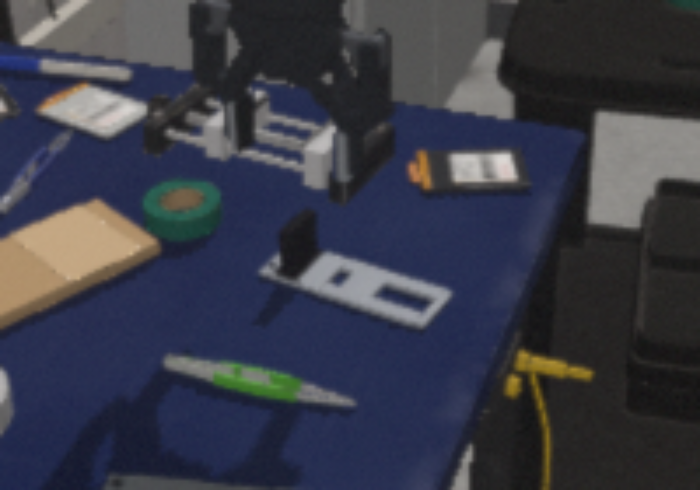

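The gripper hangs above the plate with the fingers at (240,120) and (365,180), straddling the grip at (298,245) and aligned with the plate.

>>> carry_out:
  steps:
    - {"dp": [0, 0, 0.7], "rotation": [0, 0, 0], "claw": 0.7}
    - {"dp": [0, 0, 1.4], "rotation": [0, 0, 0], "claw": 0.6}
    - {"dp": [0, 0, 1.4], "rotation": [0, 0, 0], "claw": 0.6}
    - {"dp": [0, 0, 1.4], "rotation": [0, 0, 0], "claw": 0.6}
    - {"dp": [0, 0, 1.3], "rotation": [0, 0, 0], "claw": 0.6}
    - {"dp": [0, 0, 0.7], "rotation": [0, 0, 0], "claw": 0.6}
    - {"dp": [0, 0, 0], "rotation": [0, 0, 0], "claw": 0.5}
    - {"dp": [0, 0, 0], "rotation": [0, 0, 0], "claw": 0.4}

```text
t: 2.15
eef_pos: [571.6, 45.4, 82.7]
tcp_rot: [0.769, 0.639, -0.001, -0.0]
contact_force: [1.0, -0.7, 0.7]
width: 34.5
finger_force: 0.0
```

Run:
```python
from p import *
from plant import cams
g=cams.grab_frame("scene");v=V(g)
s,p,r=st();print(s["t"],p,r.as_matrix().round(3)[:,1:],s["contact_force"],s["width"])
cv2.imwrite("pics/b.png",cv2.resize(v.img[110:250,150:350,::-1],None,fx=3.5,fy=3.5))
```

```text
2.2 [572.30854612  45.34040659  83.35885587] [[ 0.983  0.   ]
 [-0.182  0.   ]
 [ 0.    -1.   ]] [-0.070194    0.47963528 -0.4118809 ] 34.37708573484645
```

View pics/b.png

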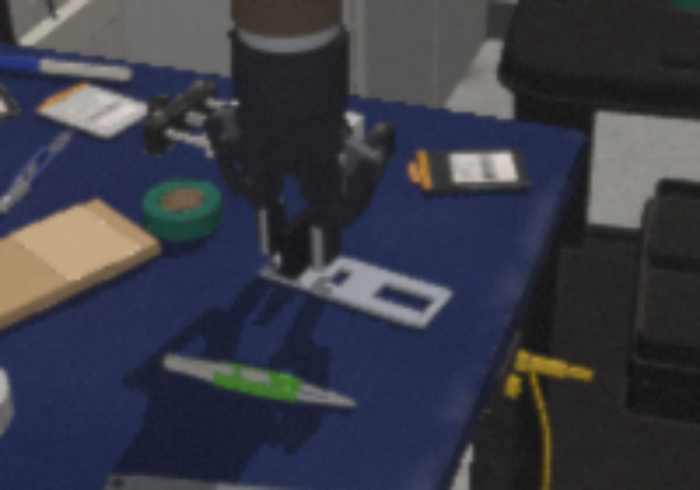

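Fingers straddle the grip at (300,245); closing and lifting.

>>> carry_out:
  steps:
    - {"dp": [0, 0, 0], "rotation": [0, 0, 0], "claw": 0.2}
    - {"dp": [0, 0, 0], "rotation": [0, 0, 0], "claw": 0.1}
    - {"dp": [0, 0, 0], "rotation": [0, 0, 0], "claw": 0}
    - {"dp": [0, 0, 0], "rotation": [0, 0, 0], "claw": 0}
    - {"dp": [0, 0, 0], "rotation": [0, 0, 0], "claw": 0}
    - {"dp": [0, 0, 0], "rotation": [0, 0, 0], "claw": 0}
  squeeze: 70

```text
t: 2.7
eef_pos: [573.1, 45.0, 84.1]
tcp_rot: [0.769, 0.639, 0.001, 0.001]
contact_force: [0.4, 0.3, 6.4]
width: 8.8
finger_force: 69.7
```

>>> carry_out:
  steps:
    - {"dp": [0, 0, -0.4], "rotation": [0, 0, 0], "claw": 0}
    - {"dp": [0, 0, -1], "rotation": [0, 0, 0], "claw": 0}
    - {"dp": [0, 0, -1.6], "rotation": [0, 0, 0], "claw": 0}
    - {"dp": [0, 0, -1.6], "rotation": [0, 0, 0], "claw": 0}
    - {"dp": [0, 0, -1.6], "rotation": [0, 0, 0], "claw": 0}
    - {"dp": [0, 0, -1.6], "rotation": [0, 0, 0], "claw": 0}
    - {"dp": [0, 0, -1], "rotation": [0, 0, 0], "claw": 0}
    - {"dp": [0, 0, -0.2], "rotation": [0, 0, 0], "claw": 0}

```text
t: 3.37
eef_pos: [573.4, 44.9, 175.4]
tcp_rot: [0.769, 0.639, 0.002, 0.001]
contact_force: [0.2, 0.9, -0.6]
width: 8.8
finger_force: 68.7
```

Run:
```python
from p import *
from m import rect
from plant import cams
s,p,r=st();print(s["t"],p,r.as_matrix().round(3)[:,1:],s["contact_force"],s["moment"],s["width"])
for n in("scene","top"):
    g=cams.grab_frame(n);v=V(g)
    print(n,rect(v,(430,640,0,110),75,110,p[2]-83.4+4,130))
# target: above block, stud s~+1.3, tilt 0, handle lateral on axis
```

```text
3.3667 [573.38435128  44.88099057 175.38687905] [[ 0.983  0.004]
 [-0.183  0.   ]
 [ 0.004 -1.   ]] [ 0.17920531  0.86768675 -0.56026752] [-0.01087129 -0.03360223 -0.0211266 ] 8.814430918762724
scene [array([512.2,  54.1]), array([ 43.1, 101.7]), 79.1, 298, np.float64(95.8)]
top None
```

```bash
cat >> p.py <<'E'
BO=np.array([469.8,302.3,20.]);BY=11.2;LAT=2.2
def tcp(X,Z,th,lat=0,dyaw=0):
    """TCP pose for plate nose tip (outer lower edge) at block x=X, height Z over seat, tilt th, lateral shift lat"""
    t=np.radians(th);a=np.radians(BY);xb=np.array([np.cos(a),np.sin(a),0]);yb=np.array([-np.sin(a),np.cos(a),0]);zb=np.array([0,0,1.])
    xp=np.cos(t)*xb+np.sin(t)*zb;zp=-np.sin(t)*xb+np.cos(t)*zb
    return BO+X*xb+Z*zb+111*xp+84*zp+(LAT+lat)*yb, Rz(BY+dyaw,th)
def where():
    """plate nose X, Z, tilt, lateral, yaw error from measured pose"""
    s,p,r=st();a=np.radians(BY);M=r.as_matrix();y=M[:,1];th=np.degrees(np.arcsin(y[2]));q=p-BO-111*y+84*M[:,2]
    roll=np.degrees(np.arcsin(M[2,0]))
    yw=np.degrees(np.arctan2(y[1],y[0]))-BY
    F=s["contact_force"];xb=np.array([np.cos(a),np.sin(a)]);yb=np.array([-xb[1],xb[0]])
    print("t %.2f X %.1f Z %.1f th %.1f lat %.1f yaw %.2f roll %.2f"%(s["t"],q[:2]@xb,q[2],th,q[:2]@yb-LAT,yw,roll),"F(block)",np.round([F[:2]@xb,F[:2]@yb,F[2]],1),"M",np.round(s["moment"],2))
E
python3 - <<'E'
from p import *
p,r=tcp(-45,35,28);print(p)
plan(p,r,10,0)
E
```

```text
[482.68578749 307.09416673 181.27894127]
[{"dp": [2.41, -1.36, -0.08], "rotation": [-2.76, 0.53, -2.13], "claw": 0}, {"dp": [2.46, -1.27, -0.12], "rotation": [-2.76, 0.53, -2.13], "claw": 0}, {"dp": [2.51, -1.17, -0.16], "rotation": [-2.76, 0.53, -2.13], "claw": 0}, {"dp": [2.55, -1.07, -0.19], "rotation": [-2.76, 0.53, -2.13], "claw": 0}, {"dp": [2.59, -0.96, -0.21], "rotation": [-2.76, 0.53, -2.13], "claw": 0}, {"dp": [2.63, -0.85, -0.23], "rotation": [-2.76, 0.53, -2.13], "claw": 0}, {"dp": [2.66, -0.74, -0.25], "rotation": [-2.76, 0.53, -2.13], "claw": 0}, {"dp": [2.69, -0.63, -0.25], "rotation": [-2.76, 0.53, -2.13], "claw": 0}]
[{"dp": [2.71, -0.52, -0.26], "rotation": [-2.76, 0.53, -2.13], "claw": 0}, {"dp": [2.73, -0.4, -0.25], "rotation": [-2.76, 0.53, -2.13], "claw": 0}]
```

>>> carry_out:
  steps:
    - {"dp": [2.4, -1.35, -0.1], "rotation": [-2.76, 0.53, -2.13], "claw": 0}
    - {"dp": [2.45, -1.25, -0.1], "rotation": [-2.76, 0.53, -2.13], "claw": 0}
    - {"dp": [2.5, -1.15, -0.15], "rotation": [-2.76, 0.53, -2.13], "claw": 0}
    - {"dp": [2.55, -1.05, -0.2], "rotation": [-2.76, 0.53, -2.13], "claw": 0}
    - {"dp": [2.6, -0.95, -0.2], "rotation": [-2.76, 0.53, -2.13], "claw": 0}
    - {"dp": [2.65, -0.85, -0.25], "rotation": [-2.76, 0.53, -2.13], "claw": 0}
    - {"dp": [2.65, -0.75, -0.25], "rotation": [-2.76, 0.53, -2.13], "claw": 0}
    - {"dp": [2.7, -0.65, -0.25], "rotation": [-2.76, 0.53, -2.13], "claw": 0}

```text
t: 4.13
eef_pos: [499.4, 255.1, 178.1]
tcp_rot: [0.651, 0.734, 0.15, 0.123]
contact_force: [0.1, 1.0, -1.2]
width: 8.7
finger_force: 68.9
```

>>> carry_out:
  steps:
    - {"dp": [2.7, -0.5, -0.25], "rotation": [-2.76, 0.53, -2.13], "claw": 0}
    - {"dp": [1.8, -0.3, -0.2], "rotation": [-1.8, 0.35, -1.4], "claw": 0}
    - {"dp": [0.9, -0.1, 0], "rotation": [-0.96, 0.18, -0.73], "claw": 0}
    - {"dp": [0, 0, 0], "rotation": [0, 0, 0], "claw": 0}
    - {"dp": [0, 0, 0], "rotation": [0, 0, 0], "claw": 0}
    - {"dp": [0, 0, 0], "rotation": [0, 0, 0], "claw": 0}

```text
t: 4.63
eef_pos: [483.7, 305.5, 180.0]
tcp_rot: [0.617, 0.749, 0.186, 0.153]
contact_force: [-0.5, -0.3, -0.8]
width: 8.7
finger_force: 68.9
```

Run:
```python
from p import *
from plant import cams
where()
for n in("top","scene"):
    g=cams.grab_frame(n);np.savez(f"pics/{n}1.npz",**g);v=V(g)
    w=(110,150,90,100) if n=="top" else (150,190,130,110)
    cv2.imwrite(f"pics/{n}1.png",cv2.resize(v.img[w[1]:w[1]+w[3],w[0]:w[0]+w[2],::-1],None,fx=5,fy=5,interpolation=cv2.INTER_CUBIC))
a=cv2.imread("pics/top1.png");b=cv2.imread("pics/scene1.png");b=cv2.resize(b,None,fx=.55,fy=.55);c=np.zeros((max(len(a),len(b)),a.shape[1]+b.shape[1],3),np.uint8)
c[:len(a),:a.shape[1]]=a;c[:len(b),a.shape[1]:]=b;cv2.imwrite("pics/c.png",c);print(c.shape)
```

```text
t 4.63 X -44.7 Z 33.8 th 27.9 lat -1.8 yaw -0.10 roll -0.05 F(block) [-0.5 -0.2 -0.8] M [-0.09  0.51 -0.02]
(500, 808, 3)
```

View pics/c.png

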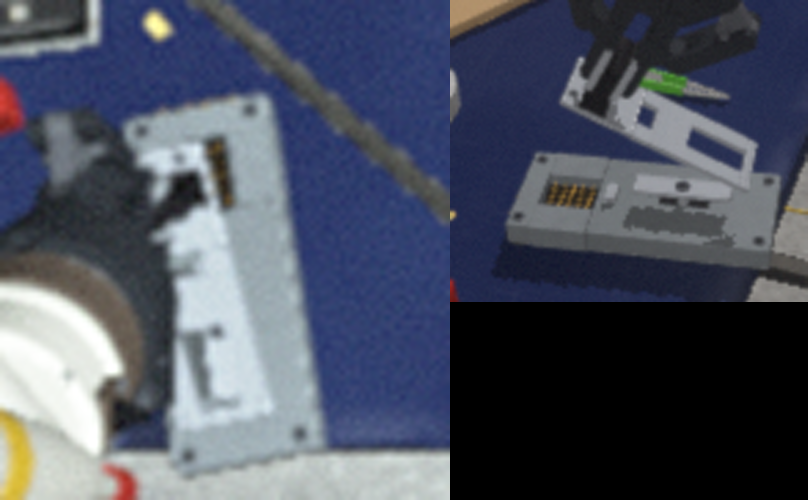

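The top view (left) shows the plate tilted above the block, its right edge at (225,200)-(272,410) and the nose at the bottom; the scene view (right) shows the nose at (750,170) just beyond the head's end, near (735,190).

Run:
```python
from p import *
a=np.radians(BY);xb=np.array([np.cos(a),np.sin(a),0]);yb=np.array([-np.sin(a),np.cos(a),0])
g0=V(np.load("pics/top0.npz"));g1=V(np.load("pics/top1.npz"));g2=V(np.load("pics/scene1.npz"));gs=V(np.load("pics/scene0.npz"))
s,p,r=st();M=r.as_matrix();xp,yp,zp=M[:,1],-M[:,0],-M[:,2]
yp=np.cross(zp,xp);o=p-84*xp-LAT*yp-84*zp
def prof(v,P):  # grey along projected 3D points
    uv=v.pix(P).astype(np.float32);G=cv2.cvtColor(v.img,cv2.COLOR_RGB2GRAY).astype(np.float32)
    return cv2.remap(G,uv[:,0].reshape(1,-1),uv[:,1].reshape(1,-1),cv2.INTER_LINEAR).ravel()
t=np.arange(-1,1)*0
def show(name,v,O,ax,along,rng,us,z):
    q=np.arange(*rng);A=np.mean([prof(v,O+z+u*along+q[:,None]*ax) for u in us],0)
    print(name,dict(zip(q.tolist(),A.round().astype(int).tolist())))
for n,v in(("top",g0),("scene",gs)):
  show(n+" head lat",v,BO,yb,xb,(-14,15,1),[-22,-18,-14,-10,10,14,18,22],np.array([0,0,15.]))
  show(n+" head x",v,BO,xb,yb,(-40,44,2),[-4,-2,0,2,4],np.array([0,0,15.]))
  show(n+" key x",v,BO,xb,yb,(38,62,1),[-3,0,3],np.array([0,0,5.]))
show("top plate lat",g1,o,yp,xp,(-30,-14,1),[-22,-15,-10,0,10,20,30],4*zp)
show("scene plate lat+",g2,o,yp,xp,(12,32,1),[-22,-15,0,10,20,30],4*zp)
show("scene plate lat-",g2,o,yp,xp,(-30,-8,1),[-22,0,10,20,30,40],4*zp)
show("scene nose",g2,o,xp,yp,(-36,-14,1),[-6,-3,0,3,6],4*zp)
show("top nose",g1,o,xp,yp,(-36,-14,1),[-6,-3,0,3,6],4*zp)
```

```text
top head lat {-14: 167, -13: 168, -12: 171, -11: 178, -10: 189, -9: 200, -8: 210, -7: 219, -6: 222, -5: 222, -4: 222, -3: 222, -2: 221, -1: 221, 0: 221, 1: 222, 2: 222, 3: 221, 4: 218, 5: 210, 6: 196, 7: 178, 8: 155, 9: 135, 10: 121, 11: 114, 12: 112, 13: 113, 14: 113}
top head x {-40: 172, -38: 175, -36: 172, -34: 170, -32: 182, -30: 207, -28: 220, -26: 223, -24: 223, -22: 222, -20: 221, -18: 220, -16: 221, -14: 221, -12: 223, -10: 222, -8: 222, -6: 219, -4: 204, -2: 170, 0: 137, 2: 123, 4: 142, 6: 180, 8: 210, 10: 221, 12: 221, 14: 220, 16: 220, 18: 220, 20: 220, 22: 221, 24: 222, 26: 221, 28: 222, 30: 221, 32: 217, 34: 196, 36: 173, 38: 164, 40: 161, 42: 162}
top key x {38: 175, 39: 168, 40: 165, 41: 163, 42: 161, 43: 160, 44: 161, 45: 162, 46: 167, 47: 180, 48: 194, 49: 205, 50: 213, 51: 217, 52: 217, 53: 213, 54: 203, 55: 191, 56: 180, 57: 168, 58: 154, 59: 136, 60: 116, 61: 98}
scene head lat {-14: 121, -13: 121, -12: 122, -11: 123, -10: 126, -9: 130, -8: 138, -7: 146, -6: 152, -5: 156, -4: 158, -3: 159, -2: 160, -1: 160, 0: 160, 1: 159, 2: 159, 3: 158, 4: 157, 5: 154, 6: 147, 
[... 1040 characters left out ...]
119, 30: 123, 31: 126}
scene plate lat- {-30: 53, -29: 51, -28: 49, -27: 51, -26: 58, -25: 69, -24: 87, -23: 109, -22: 129, -21: 144, -20: 151, -19: 154, -18: 156, -17: 157, -16: 157, -15: 157, -14: 155, -13: 153, -12: 150, -11: 146, -10: 141, -9: 137}
scene nose {-36: 83, -35: 84, -34: 83, -33: 81, -32: 78, -31: 74, -30: 73, -29: 79, -28: 92, -27: 113, -26: 136, -25: 146, -24: 151, -23: 152, -22: 148, -21: 132, -20: 105, -19: 82, -18: 67, -17: 61, -16: 58, -15: 58}
top nose {-36: 171, -35: 171, -34: 172, -33: 172, -32: 171, -31: 171, -30: 171, -29: 173, -28: 177, -27: 185, -26: 195, -25: 204, -24: 209, -23: 212, -22: 210, -21: 201, -20: 188, -19: 179, -18: 171, -17: 166, -16: 168, -15: 175}
```

```bash
python3 - <<'E'
import re
s=open('p.py').read()
s=s.replace("BO=np.array([469.8,302.3,20.]);BY=11.2;LAT=2.2","BO=np.array([469.8+.6,302.3-.28,20.]);BY=11.2;LAT=3.4")
open('p.py','w').write(s)
E
python3 - <<'E'
from p import *
where()
p,r=tcp(-45.5,4,28);plan(p,r,7,0)
E
```

```text
t 4.73 X -44.7 Z 34.2 th 27.9 lat -2.6 yaw -0.15 roll -0.02 F(block) [ 0.7 -0.4 -0.6] M [-0.11  0.56 -0.05]
[{"dp": [0.04, -0.21, 0.37], "rotation": [-0.01, 0.01, -0.02], "claw": 0}, {"dp": [0.04, -0.21, 0.37], "rotation": [-0.01, 0.01, -0.02], "claw": 0}, {"dp": [0.04, -0.21, 0.37], "rotation": [-0.01, 0.01, -0.02], "claw": 0}, {"dp": [0.04, -0.21, 0.37], "rotation": [-0.01, 0.01, -0.02], "claw": 0}, {"dp": [0.04, -0.21, 0.37], "rotation": [-0.01, 0.01, -0.02], "claw": 0}, {"dp": [0.04, -0.21, 0.37], "rotation": [-0.01, 0.01, -0.02], "claw": 0}, {"dp": [0.04, -0.21, 0.37], "rotation": [-0.01, 0.01, -0.02], "claw": 0}]
```

>>> carry_out:
  steps:
    - {"dp": [0.04, -0.2, 0.35], "rotation": [0, 0, 0], "claw": 0}
    - {"dp": [0.04, -0.25, 0.45], "rotation": [0, 0, 0], "claw": 0}
    - {"dp": [0.04, -0.25, 0.45], "rotation": [0, 0, 0], "claw": 0}
    - {"dp": [0.04, -0.25, 0.45], "rotation": [0, 0, 0], "claw": 0}
    - {"dp": [0.04, -0.2, 0.35], "rotation": [0, 0, 0], "claw": 0}
    - {"dp": [0.04, -0.2, 0.35], "rotation": [0, 0, 0], "claw": 0}
    - {"dp": [0.04, -0.1, 0.2], "rotation": [0, 0, 0], "claw": 0}
    - {"dp": [0, 0, 0], "rotation": [0, 0, 0], "claw": 0}

```text
t: 5.4
eef_pos: [481.8, 309.0, 149.8]
tcp_rot: [0.616, 0.75, 0.186, 0.153]
contact_force: [-0.0, -0.8, -1.5]
width: 9.1
finger_force: 68.9
```

Run:
```python
from p import *
where()
p,r=tcp(-45.5,2,28);plan(p,r,1,0)
from plant import cams
g=cams.grab_frame("scene");np.savez("pics/scene2.npz",**g);v=V(g)
cv2.imwrite("pics/d.png",cv2.resize(v.img[190:300,160:290,::-1],None,fx=5.5,fy=5.4,interpolation=cv2.INTER_CUBIC))
```

```text
t 5.40 X -46.4 Z 3.7 th 27.9 lat 1.2 yaw 0.00 roll -0.03 F(block) [-0.2 -0.8 -1.5] M [-0.08  0.55 -0.03]
[{"dp": [-0.12, -0.02, 0.16], "rotation": [-0.14, 0.04, 0.0], "claw": 0}]
```

View pics/d.png

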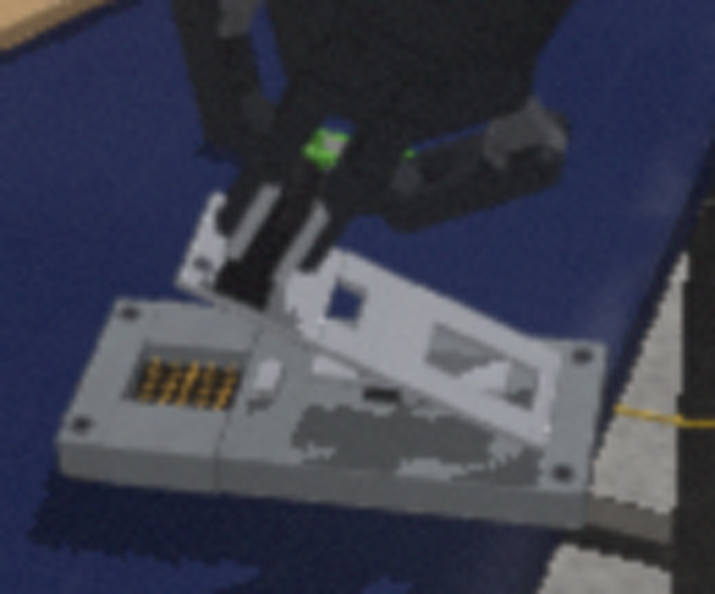

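The nose is low beyond the head's -x end, near (535,425), with the head's white end visible through the eye at (490,380). I'll correct the lateral offset and lower the last bit.

>>> carry_out:
  steps:
    - {"dp": [-0.06, 0, 0], "rotation": [0, 0, 0], "claw": 0}
    - {"dp": [-0.06, -0.02, 0.04], "rotation": [0, 0, 0], "claw": 0}
    - {"dp": [0, -0.02, 0.04], "rotation": [0, 0, 0], "claw": 0}
    - {"dp": [0, -0.02, 0.04], "rotation": [0, 0, 0], "claw": 0}
    - {"dp": [0, 0, 0], "rotation": [0, 0, 0], "claw": 0}
    - {"dp": [0, 0, 0], "rotation": [0, 0, 0], "claw": 0}

```text
t: 5.95
eef_pos: [482.5, 308.0, 149.5]
tcp_rot: [0.616, 0.75, 0.187, 0.153]
contact_force: [-0.1, -0.6, -1.1]
width: 8.9
finger_force: 68.9
```

```bash
cat > q.py <<'E'
from p import *
from plant import cams
def check(names=("scene","top")):
    where()
    for n in names:
        g=cams.grab_frame(n);np.savez(f"pics/last_{n}.npz",**g);v=V(g)
        s,p,r=st();M=r.as_matrix();xp,zp=M[:,1],-M[:,2];yp=np.cross(zp,xp);o=p-84*xp-LAT*yp-84*zp
        G=cv2.cvtColor(v.img,cv2.COLOR_RGB2GRAY).astype(np.float32)
        def show(name,ax,al,rng,us):
            q=np.arange(*rng);A=0
            for u in us:
                uv=v.pix(o+4*zp+u*al+q[:,None]*ax).astype(np.float32);A=A+cv2.remap(G,uv[:,0].reshape(1,-1),uv[:,1].reshape(1,-1),cv2.INTER_LINEAR).ravel()
            print(n,name,rng[0],(A/len(us)).round().astype(int).tolist())
        show("lat-",yp,xp,(-27,-16,1),[-20,0,10,20,30])
        show("lat+",yp,xp,(16,27,1),[-20,0,10,20,30])
        show("nose",xp,yp,(-31,-15,1),[-3,0,3])
E
python3 -c "
from q import *
check()"
```

```text
t 5.95 X -45.7 Z 3.3 th 27.9 lat 0.1 yaw -0.03 roll 0.00 F(block) [-0.2 -0.6 -1.1] M [-0.12  0.52 -0.01]
scene lat- -27 [51, 55, 63, 75, 93, 113, 131, 143, 150, 154, 155]
scene lat+ 16 [157, 156, 156, 154, 152, 144, 134, 123, 116, 110, 105]
scene nose -31 [125, 124, 124, 125, 131, 141, 147, 151, 153, 148, 139, 120, 105, 99, 97, 100]
top lat- -27 [171, 172, 176, 181, 188, 198, 207, 213, 216, 217, 218]
top lat+ 16 [108, 100, 95, 91, 87, 84, 82, 81, 82, 84, 88]
top nose -31 [170, 170, 172, 174, 180, 191, 201, 207, 212, 213, 206, 194, 179, 164, 150, 140]
```

>>> carry_out:
  steps:
    - {"dp": [0, -0.02, 0.04], "rotation": [0, 0, 0], "claw": 0}
    - {"dp": [0, -0.02, 0.04], "rotation": [0, 0, 0], "claw": 0}
    - {"dp": [0, -0.02, 0.04], "rotation": [0, 0, 0], "claw": 0}
    - {"dp": [0, 0, 0], "rotation": [0, 0, 0], "claw": 0}
    - {"dp": [0, 0, 0], "rotation": [0, 0, 0], "claw": 0}

```text
t: 6.47
eef_pos: [482.4, 307.9, 148.0]
tcp_rot: [0.616, 0.75, 0.186, 0.153]
contact_force: [0.2, 0.2, -1.0]
width: 8.7
finger_force: 68.9
```

```bash
python3 -c "
from p import *
where()"
```

```text
t 6.47 X -45.8 Z 1.8 th 27.9 lat 0.1 yaw -0.03 roll -0.00 F(block) [ 0.2  0.1 -1. ] M [-0.08  0.54 -0.01]
```

>>> carry_out:
  steps:
    - {"dp": [0, 0.16, 0.09], "rotation": [0, 0, 0], "claw": 0}
    - {"dp": [0, 0.34, 0.18], "rotation": [0, 0, 0], "claw": 0}
    - {"dp": [0, 0.43, 0.23], "rotation": [0, 0, 0], "claw": 0}
    - {"dp": [0, 0.43, 0.23], "rotation": [0, 0, 0], "claw": 0}
    - {"dp": [0, 0.43, 0.23], "rotation": [0, 0, 0], "claw": 0}
    - {"dp": [0, 0.43, 0.23], "rotation": [0, 0, 0], "claw": 0}
    - {"dp": [0, 0.26, 0.14], "rotation": [0, 0, 0], "claw": 0}
    - {"dp": [0, 0, 0], "rotation": [0, 0, 0], "claw": 0}

```text
t: 7.13
eef_pos: [511.0, 313.6, 148.1]
tcp_rot: [0.616, 0.749, 0.187, 0.153]
contact_force: [-0.3, -0.6, -1.3]
width: 8.8
finger_force: 68.9
```

```bash
python3 -c "
from q import *
check(('scene',))"
```

```text
t 7.13 X -16.6 Z 1.8 th 28.0 lat 0.2 yaw -0.07 roll 0.02 F(block) [-0.5 -0.6 -1.3] M [-0.15  0.53  0.02]
scene lat- -27 [55, 59, 67, 76, 90, 109, 128, 142, 150, 154, 156]
scene lat+ 16 [153, 154, 155, 155, 153, 147, 137, 126, 115, 108, 102]
scene nose -31 [121, 123, 125, 126, 126, 124, 125, 129, 133, 137, 140, 142, 144, 145, 148, 149]
```

>>> carry_out:
  steps:
    - {"dp": [0, 0.09, 0.05], "rotation": [0, 0, 0], "claw": 0}
    - {"dp": [0, 0.09, 0.05], "rotation": [0, 0, 0], "claw": 0}
    - {"dp": [0, 0.09, 0.05], "rotation": [0, 0, 0], "claw": 0}
    - {"dp": [0, 0.09, 0.05], "rotation": [0, 0, 0], "claw": 0}
    - {"dp": [0, 0.09, 0.05], "rotation": [0, 0, 0], "claw": 0}
    - {"dp": [0, 0, 0], "rotation": [0, 0, 0], "claw": 0}
    - {"dp": [0, 0, 0], "rotation": [0, 0, 0], "claw": 0}

```text
t: 7.77
eef_pos: [515.2, 314.5, 147.9]
tcp_rot: [0.616, 0.75, 0.187, 0.153]
contact_force: [-0.7, 0.1, -1.2]
width: 8.9
finger_force: 68.9
```

```bash
python3 -c "
from p import *
where()"
```

```text
t 7.77 X -12.4 Z 1.7 th 27.9 lat 0.1 yaw -0.03 roll 0.00 F(block) [-0.6  0.2 -1.2] M [-0.16  0.57  0.02]
```

>>> carry_out:
  steps:
    - {"dp": [0, 0.04, 0.02], "rotation": [0, 0, 0], "claw": 0}
    - {"dp": [0, 0.04, 0.02], "rotation": [0, 0, 0], "claw": 0}
    - {"dp": [0, 0.05, 0.03], "rotation": [0, 0, 0], "claw": 0}
    - {"dp": [0, 0.05, 0.03], "rotation": [0, 0, 0], "claw": 0}
    - {"dp": [0, 0, 0], "rotation": [0, 0, 0], "claw": 0}
    - {"dp": [0, 0, 0], "rotation": [0, 0, 0], "claw": 0}

```text
t: 8.27
eef_pos: [517.2, 314.8, 147.8]
tcp_rot: [0.616, 0.75, 0.187, 0.153]
contact_force: [-0.2, 0.1, -0.3]
width: 9.1
finger_force: 68.9
```

```bash
python3 -c "
from p import *
where()"
```

```text
t 8.27 X -10.3 Z 1.6 th 27.9 lat 0.1 yaw -0.03 roll 0.00 F(block) [-0.1  0.1 -0.3] M [-0.17  0.54  0.03]
```

Not touching yet; creep on.

>>> carry_out:
  steps:
    - {"dp": [0, 0.04, 0.02], "rotation": [0, 0, 0], "claw": 0}
    - {"dp": [0, 0.04, 0.02], "rotation": [0, 0, 0], "claw": 0}
    - {"dp": [0, 0.04, 0.02], "rotation": [0, 0, 0], "claw": 0}
    - {"dp": [0, 0, 0], "rotation": [0, 0, 0], "claw": 0}
    - {"dp": [0, 0, 0], "rotation": [0, 0, 0], "claw": 0}

```text
t: 8.68
eef_pos: [518.3, 315.0, 147.7]
tcp_rot: [0.616, 0.75, 0.186, 0.153]
contact_force: [-0.9, 0.1, -1.2]
width: 9.2
finger_force: 68.9
```

```bash
python3 -c "
from p import *
where()"
```

```text
t 8.68 X -9.2 Z 1.5 th 27.9 lat 0.1 yaw -0.02 roll -0.00 F(block) [-0.8  0.3 -1.2] M [-0.13  0.71 -0.  ]
```

>>> carry_out:
  steps:
    - {"dp": [0, 0.04, 0.02], "rotation": [0, 0, 0], "claw": 0}
    - {"dp": [0, 0.04, 0.02], "rotation": [0, 0, 0], "claw": 0}
    - {"dp": [0, 0.04, 0.02], "rotation": [0, 0, 0], "claw": 0}
    - {"dp": [0, 0, 0], "rotation": [0, 0, 0], "claw": 0}
    - {"dp": [0, 0, 0], "rotation": [0, 0, 0], "claw": 0}

```text
t: 9.1
eef_pos: [519.2, 315.1, 147.3]
tcp_rot: [0.616, 0.75, 0.186, 0.153]
contact_force: [-3.4, 0.1, -1.1]
width: 9.1
finger_force: 69.1
```

```bash
python3 -c "
from p import *
where()"
```

```text
t 9.10 X -8.5 Z 1.2 th 27.8 lat -0.0 yaw -0.00 roll -0.01 F(block) [-3.4  0.7 -1.1] M [-0.17  1.33 -0.  ]
```

Neck contact (−3.4 N) gives the stud at about +1.3 mm. Level about the nose's inner corner, in two halves.

>>> carry_out:
  steps:
    - {"dp": [0, 0.264, 0.3], "rotation": [1.75, 0, 0], "claw": 0}
    - {"dp": [0, 0.264, 0.3], "rotation": [1.75, 0, 0], "claw": 0}
    - {"dp": [0, 0.264, 0.3], "rotation": [1.75, 0, 0], "claw": 0}
    - {"dp": [0, 0.264, 0.3], "rotation": [1.75, 0, 0], "claw": 0}
    - {"dp": [0, 0.25, 0.32], "rotation": [1.75, 0, 0], "claw": 0}
    - {"dp": [0, 0, 0], "rotation": [0, 0, 0], "claw": 0}
    - {"dp": [0, 0, 0], "rotation": [0, 0, 0], "claw": 0}

```text
t: 9.68
eef_pos: [537.0, 318.4, 138.4]
tcp_rot: [0.626, 0.762, 0.128, 0.105]
contact_force: [-4.4, -0.7, -2.9]
width: 8.7
finger_force: 69.4
```

```bash
cat >> p.py <<'E'
def corner():
    s,p,r=st();M=r.as_matrix();y=M[:,1];q=p-BO-104*y+84*M[:,2];a=np.radians(BY);xb=np.array([np.cos(a),np.sin(a)])
    print("inner corner x %.1f h %.1f"%(q[:2]@xb,q[2]), "far x %.1f h %.1f"%((q+40*y)[:2]@xb,(q+40*y)[2]))
E
python3 -c "
from p import *
where();corner()"
```

```text
t 9.68 X -9.0 Z 2.7 th 19.1 lat -0.3 yaw -0.02 roll -0.04 F(block) [-4.5  0.2 -2.9] M [-0.24  1.46  0.01]
inner corner x -2.4 h 5.0 far x 35.4 h 18.1
```

>>> carry_out:
  steps:
    - {"dp": [0, 0.256, 0.305], "rotation": [1.75, 0, 0], "claw": 0}
    - {"dp": [0, 0.256, 0.305], "rotation": [1.75, 0, 0], "claw": 0}
    - {"dp": [0, 0.256, 0.305], "rotation": [1.75, 0, 0], "claw": 0}
    - {"dp": [0, 0.256, 0.305], "rotation": [1.75, 0, 0], "claw": 0}
    - {"dp": [0, 0.25, 0.31], "rotation": [1.75, 0, 0], "claw": 0}
    - {"dp": [0, 0, 0], "rotation": [0, 0, 0], "claw": 0}
    - {"dp": [0, 0, 0], "rotation": [0, 0, 0], "claw": 0}

```text
t: 10.27
eef_pos: [552.7, 321.5, 126.9]
tcp_rot: [0.632, 0.77, 0.069, 0.058]
contact_force: [-4.8, -1.5, -3.2]
width: 8.8
finger_force: 69.3
```

```bash
python3 -c "
from p import *
where();corner()"
```

```text
t 10.27 X -9.6 Z 4.3 th 10.3 lat -0.4 yaw -0.01 roll -0.07 F(block) [-5.  -0.6 -3.2] M [-0.32  1.15  0.07]
inner corner x -2.8 h 5.6 far x 36.6 h 12.8
```

>>> carry_out:
  steps:
    - {"dp": [0, 0.246, 0.308], "rotation": [1.7, 0, 0], "claw": 0}
    - {"dp": [0, 0.246, 0.308], "rotation": [1.7, 0, 0], "claw": 0}
    - {"dp": [0, 0.246, 0.308], "rotation": [1.7, 0, 0], "claw": 0}
    - {"dp": [0, 0.246, 0.308], "rotation": [1.7, 0, 0], "claw": 0}
    - {"dp": [0, 0.246, 0.308], "rotation": [1.7, 0, 0], "claw": 0}
    - {"dp": [0, 0.245, 0.31], "rotation": [1.7, 0, 0], "claw": 0}
    - {"dp": [0, 0, 0], "rotation": [0, 0, 0], "claw": 0}
    - {"dp": [0, 0, 0], "rotation": [0, 0, 0], "claw": 0}

```text
t: 10.93
eef_pos: [568.7, 324.6, 109.7]
tcp_rot: [0.635, 0.773, 0.0, 0.001]
contact_force: [-5.7, -2.1, -3.2]
width: 8.8
finger_force: 69.2
```

```bash
python3 -c "
from q import *
where();corner();check()
v=V(np.load('pics/last_scene.npz'))
cv2.imwrite('pics/e.png',cv2.resize(v.img[190:300,160:290,::-1],None,fx=5.5,fy=5.4,interpolation=cv2.INTER_CUBIC))"
```

```text
t 10.93 X -10.1 Z 5.5 th 0.1 lat -0.4 yaw -0.01 roll -0.09 F(block) [-6.  -0.9 -3.2] M [-0.25  0.97  0.01]
inner corner x -3.1 h 5.5 far x 36.9 h 5.6
t 10.93 X -10.1 Z 5.5 th 0.1 lat -0.4 yaw -0.01 roll -0.09 F(block) [-6.  -0.9 -3.2] M [-0.25  0.97  0.01]
scene lat- -27 [57, 65, 78, 95, 112, 128, 139, 146, 151, 153, 154]
scene lat+ 16 [149, 154, 157, 157, 154, 148, 138, 126, 114, 105, 95]
scene nose -31 [150, 150, 150, 150, 149, 147, 147, 147, 146, 144, 137, 126, 118, 112, 108, 106]
top lat- -27 [155, 157, 161, 166, 175, 185, 195, 202, 207, 208, 207]
top lat+ 16 [197, 201, 202, 199, 193, 185, 175, 165, 158, 155, 158]
top nose -31 [211, 211, 210, 210, 210, 210, 210, 210, 207, 204, 198, 186, 173, 158, 141, 129]
```

View pics/e.png

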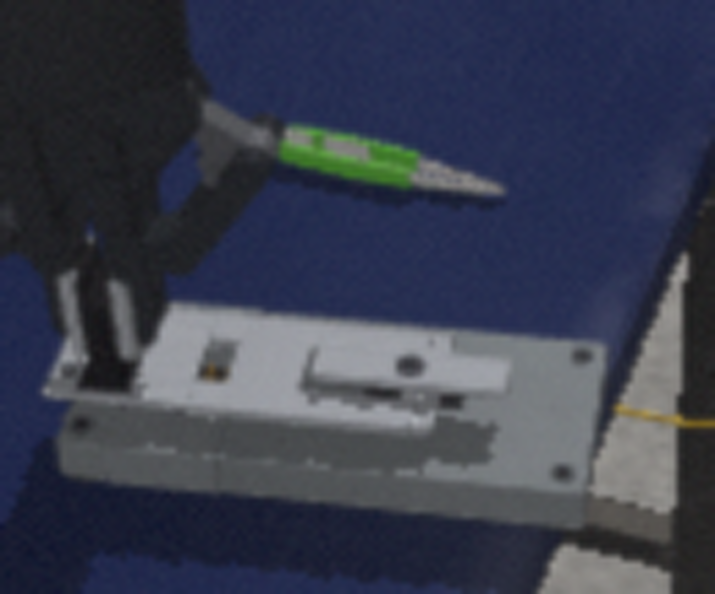

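The plate is level, with the head at (410,370) through the eye and the nose under it against the neck. Now slide back towards home.

>>> carry_out:
  steps:
    - {"dp": [0.03, -0.15, 0], "rotation": [0, 0, 0], "claw": 0}
    - {"dp": [0, -0.3, 0], "rotation": [0, 0, 0], "claw": 0}
    - {"dp": [0, -0.3, 0], "rotation": [0, 0, 0], "claw": 0}
    - {"dp": [0, -0.3, 0], "rotation": [0, 0, 0], "claw": 0}
    - {"dp": [0, -0.3, 0], "rotation": [0, 0, 0], "claw": 0}
    - {"dp": [0, -0.3, 0], "rotation": [0, 0, 0], "claw": 0}
    - {"dp": [0, -0.1, 0], "rotation": [0, 0, 0], "claw": 0}
    - {"dp": [0, 0, 0], "rotation": [0, 0, 0], "claw": 0}

```text
t: 11.7
eef_pos: [561.6, 324.3, 115.1]
tcp_rot: [0.636, 0.772, 0.011, 0.008]
contact_force: [17.5, 3.0, -7.7]
width: 9.1
finger_force: 69.4
```

```bash
python3 -c "
from q import *
check()
v=V(np.load('pics/last_scene.npz'));G=cv2.cvtColor(v.img,cv2.COLOR_RGB2GRAY).astype(np.float32)
cv2.imwrite('pics/f.png',cv2.resize(v.img[200:290,160:280,::-1],None,fx=6,fy=6,interpolation=cv2.INTER_CUBIC))"
```

```text
t 11.70 X -14.9 Z 8.0 th 1.6 lat 1.2 yaw -0.13 roll 0.10 F(block) [17.7 -0.4 -7.7] M [ 0.65 -4.34  0.14]
scene lat- -27 [49, 53, 58, 69, 86, 107, 125, 139, 149, 154, 156]
scene lat+ 16 [154, 157, 158, 158, 157, 154, 148, 137, 123, 113, 103]
scene nose -31 [154, 154, 154, 154, 154, 153, 152, 152, 152, 152, 151, 150, 150, 148, 143, 129]
top lat- -27 [156, 159, 163, 170, 178, 188, 198, 206, 209, 211, 210]
top lat+ 16 [212, 212, 210, 205, 196, 182, 166, 149, 137, 131, 130]
top nose -31 [209, 210, 210, 209, 209, 209, 210, 210, 210, 210, 210, 210, 209, 205, 200, 189]
```

View pics/f.png

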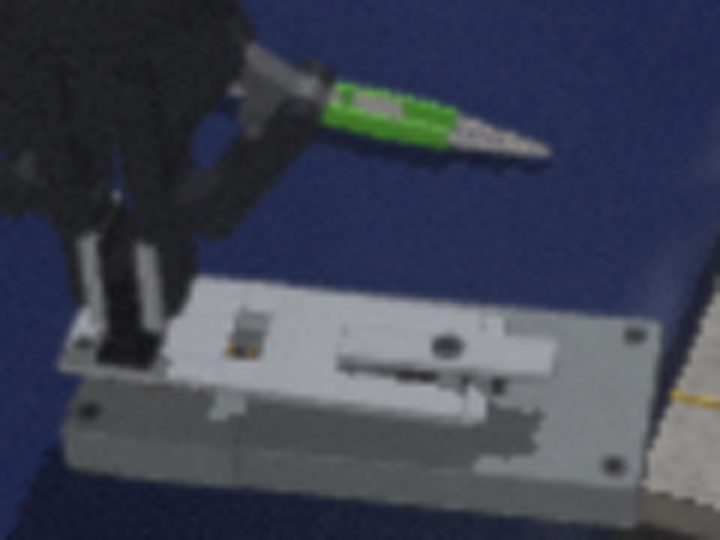

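The back slide is blocked: force is +17.7 N, with the eye's far edge at (340,350) apparently meeting the head's end. Backing off, then measuring the plate's real tilt.

>>> carry_out:
  steps:
    - {"dp": [0, 0.35, 0], "rotation": [0, 0, 0], "claw": 0}
    - {"dp": [0, 0.35, 0], "rotation": [0, 0, 0], "claw": 0}
    - {"dp": [0, 0.35, 0], "rotation": [0, 0, 0], "claw": 0}
    - {"dp": [0, 0.35, 0], "rotation": [0, 0, 0], "claw": 0}
    - {"dp": [0, 0, 0], "rotation": [0, 0, 0], "claw": 0}
    - {"dp": [0, 0, 0], "rotation": [0, 0, 0], "claw": 0}

```text
t: 12.3
eef_pos: [566.2, 324.8, 111.3]
tcp_rot: [0.635, 0.773, 0.001, 0.001]
contact_force: [-0.2, -0.0, -1.2]
width: 8.9
finger_force: 70.4
```

```bash
cat > pl.py <<'E'
from q import *
def plane(n="scene",k=3):
    C=0
    s,p,r=st();M=r.as_matrix();xp,zp=M[:,1],-M[:,2];yp=np.cross(zp,xp);o=p-84*xp-LAT*yp-84*zp
    C=[]
    for _ in range(k):
        v=V(cams.grab_frame(n));C.append(v.cloud())
    C=np.median(C,0).reshape(-1,3);q=(C-o)@np.c_[xp,yp,zp];br=v.img.min(-1).ravel()
    m=(q[:,0]>-25)&(q[:,0]<72)&(abs(q[:,1])<20)&(abs(q[:,2]-4)<7)
    m&=~((q[:,0]>-55)&(q[:,0]<25)&(abs(q[:,1])<13))&~((abs(q[:,0]-50)<9)&(abs(q[:,1])<13))
    A=np.c_[q[m,0],q[m,1],np.ones(m.sum())];z=q[m,2]
    for i in range(3):
        c=np.linalg.lstsq(A,z,rcond=None)[0];e=abs(A@c-z);k2=e<max(2*np.median(e),.5);A,z=A[k2],z[k2]
    print(n,"plate top vs FK: tilt err deg %.2f, roll %.2f, z at x=0: %.1f (exp 4), n %d"%(np.degrees(c[0]),np.degrees(c[1]),c[2],len(z)))
E
python3 -c "
from pl import *
where();corner();plane();plane('top')"
```

```text
t 12.30 X -12.3 Z 6.9 th 0.2 lat 0.4 yaw -0.02 roll -0.01 F(block) [-0.2  0.  -1.2] M [ 0.04 -0.05  0.04]
inner corner x -5.3 h 6.9 far x 34.7 h 7.1
scene plate top vs FK: tilt err deg -0.09, roll -0.00, z at x=0: 4.5 (exp 4), n 308
top plate top vs FK: tilt err deg -0.04, roll -0.41, z at x=0: 3.9 (exp 4), n 186
```

The plate is parallel, but unloaded it sits at 6.9 mm, so its top rubs the head. I'll lower it to about 5.4 mm and slide again in short steps.

>>> carry_out:
  steps:
    - {"dp": [-0.02, 0.05, 0.05], "rotation": [0, 0, 0], "claw": 0}
    - {"dp": [-0.02, 0.05, 0.05], "rotation": [0, 0, 0], "claw": 0}
    - {"dp": [0, 0, 0.05], "rotation": [0, 0, 0], "claw": 0}
    - {"dp": [0, 0, 0], "rotation": [0, 0, 0], "claw": 0}
    - {"dp": [0, 0, 0], "rotation": [0, 0, 0], "claw": 0}

```text
t: 13.02
eef_pos: [567.5, 324.6, 109.8]
tcp_rot: [0.635, 0.773, 0.002, 0.001]
contact_force: [0.9, -0.6, -1.2]
width: 8.6
finger_force: 70.4
```

```bash
python3 -c "
from p import *
where()"
```

```text
t 13.02 X -11.0 Z 5.3 th 0.2 lat -0.0 yaw -0.03 roll 0.00 F(block) [ 0.8 -0.7 -1.2] M [-0.03 -0.01  0.04]
```

>>> carry_out:
  steps:
    - {"dp": [0, -0.15, 0], "rotation": [0, 0, 0], "claw": 0}
    - {"dp": [0, -0.15, 0], "rotation": [0, 0, 0], "claw": 0}
    - {"dp": [0, -0.15, 0], "rotation": [0, 0, 0], "claw": 0}
    - {"dp": [0, -0.15, 0], "rotation": [0, 0, 0], "claw": 0}
    - {"dp": [0, 0, 0], "rotation": [0, 0, 0], "claw": 0}

```text
t: 13.43
eef_pos: [561.2, 323.4, 109.8]
tcp_rot: [0.635, 0.773, 0.001, 0.001]
contact_force: [0.4, -0.3, -1.7]
width: 9.1
finger_force: 70.3
```

```bash
python3 -c "
from p import *
where();corner()"
```

```text
t 13.43 X -17.4 Z 5.4 th 0.2 lat -0.0 yaw -0.02 roll -0.00 F(block) [ 0.3 -0.4 -1.7] M [-0.02 -0.07  0.03]
inner corner x -10.4 h 5.4 far x 29.6 h 5.6
```

Now free and under the head.

>>> carry_out:
  steps:
    - {"dp": [0, -0.15, 0], "rotation": [0, 0, 0], "claw": 0}
    - {"dp": [0, -0.2, 0], "rotation": [0, 0, 0], "claw": 0}
    - {"dp": [0, -0.2, 0], "rotation": [0, 0, 0], "claw": 0}
    - {"dp": [0, -0.2, 0], "rotation": [0, 0, 0], "claw": 0}
    - {"dp": [0, -0.15, 0], "rotation": [0, 0, 0], "claw": 0}
    - {"dp": [0, -0.06, 0], "rotation": [0, 0, 0], "claw": 0}
    - {"dp": [0, 0, 0], "rotation": [0, 0, 0], "claw": 0}
    - {"dp": [0, 0, 0], "rotation": [0, 0, 0], "claw": 0}

```text
t: 14.1
eef_pos: [552.3, 321.7, 109.8]
tcp_rot: [0.635, 0.773, 0.002, 0.001]
contact_force: [-0.3, 0.4, -1.2]
width: 9.1
finger_force: 70.3
```

Run:
```python
from pl import *
where()
s,p,r=st();M=r.as_matrix();xp,zp=M[:,1],-M[:,2];yp=np.cross(zp,xp);o=p-84*xp-LAT*yp-84*zp
for n in("scene","top"):
    v=V(cams.grab_frame(n));G=cv2.cvtColor(v.img,cv2.COLOR_RGB2GRAY).astype(np.float32)
    q=np.arange(40,61)
    for us in ([-8,-7],[-4,-2,0,2,4],):
        A=np.mean([cv2.remap(G,*[c.reshape(1,-1) for c in v.pix(o+4*zp+u*yp+q[:,None]*xp).astype(np.float32).T],cv2.INTER_LINEAR).ravel() for u in us],0)
        print(n,us[0],A.round().astype(int).tolist())
    cv2.imwrite(f"pics/g_{n}.png",cv2.resize(v.img[200:290,160:280,::-1],None,fx=6,fy=6,interpolation=cv2.INTER_CUBIC)) if n=="scene" else 0
```

```text
t 14.10 X -26.5 Z 5.4 th 0.2 lat 0.0 yaw -0.03 roll 0.00 F(block) [-0.2  0.4 -1.2] M [-0.04 -0.05  0.04]
scene -8 [155, 154, 151, 148, 136, 124, 119, 116, 117, 117, 117, 118, 117, 116, 119, 127, 144, 153, 156, 158, 159]
scene -4 [156, 155, 153, 147, 140, 137, 129, 121, 117, 115, 112, 102, 91, 89, 100, 126, 146, 153, 156, 156, 156]
top -8 [207, 204, 202, 197, 192, 187, 176, 166, 159, 153, 147, 141, 134, 133, 135, 140, 160, 180, 193, 202, 208]
top -4 [204, 204, 203, 202, 199, 199, 198, 198, 197, 196, 191, 185, 174, 163, 158, 163, 172, 184, 195, 202, 205]
```

View pics/g_scene.png

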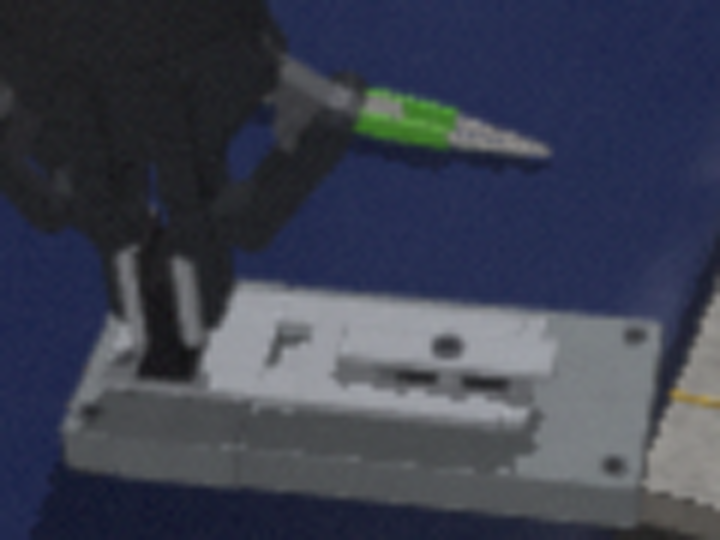

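The key now shows in the window at (295,345), slightly towards its -x side. I'll move 1.1 mm more and lower gently.

>>> carry_out:
  steps:
    - {"dp": [0, -0.06, 0], "rotation": [0, 0, 0], "claw": 0}
    - {"dp": [0, -0.05, 0], "rotation": [0, 0, 0], "claw": 0}
    - {"dp": [0, 0, 0.05], "rotation": [0, 0, 0], "claw": 0}
    - {"dp": [0, 0, 0.05], "rotation": [0, 0, 0], "claw": 0}
    - {"dp": [0, 0, 0.05], "rotation": [0, 0, 0], "claw": 0}
    - {"dp": [0, 0, 0.05], "rotation": [0, 0, 0], "claw": 0}
    - {"dp": [0, 0, 0], "rotation": [0, 0, 0], "claw": 0}

```text
t: 14.78
eef_pos: [551.1, 321.4, 107.6]
tcp_rot: [0.635, 0.773, 0.002, 0.001]
contact_force: [0.5, 0.0, -1.2]
width: 8.9
finger_force: 70.3
```

```bash
python3 -c "
from p import *
where()"
```

```text
t 14.78 X -27.7 Z 3.2 th 0.2 lat -0.0 yaw -0.03 roll -0.00 F(block) [ 0.5 -0.1 -1.2] M [ 0.01 -0.02  0.01]
```

Dropping freely over the key (Z 3.2, no force).

>>> carry_out:
  steps:
    - {"dp": [0, 0, 0.05], "rotation": [0, 0, 0], "claw": 0}
    - {"dp": [0, 0, 0.05], "rotation": [0, 0, 0], "claw": 0}
    - {"dp": [0, 0, 0.05], "rotation": [0, 0, 0], "claw": 0}
    - {"dp": [0, 0, 0.05], "rotation": [0, 0, 0], "claw": 0}
    - {"dp": [0, 0, 0.04], "rotation": [0, 0, 0], "claw": 0}
    - {"dp": [0, 0, 0.04], "rotation": [0, 0, 0], "claw": 0}
    - {"dp": [0, 0, 0], "rotation": [0, 0, 0], "claw": 0}
    - {"dp": [0, 0, 0], "rotation": [0, 0, 0], "claw": 0}

```text
t: 15.45
eef_pos: [551.2, 321.4, 104.9]
tcp_rot: [0.635, 0.773, 0.002, 0.001]
contact_force: [-0.1, -0.2, -1.9]
width: 8.8
finger_force: 70.3
```

```bash
python3 -c "
from p import *
where()"
```

```text
t 15.45 X -27.7 Z 0.5 th 0.2 lat -0.0 yaw -0.03 roll -0.00 F(block) [-0.1 -0.2 -1.9] M [ 0.01 -0.08  0.01]
```

>>> carry_out:
  steps:
    - {"dp": [0, 0, 0.03], "rotation": [0, 0, 0], "claw": 0}
    - {"dp": [0, 0, 0.03], "rotation": [0, 0, 0], "claw": 0}
    - {"dp": [0, 0, 0.02], "rotation": [0, 0, 0], "claw": 0}
    - {"dp": [0, 0, 0], "rotation": [0, 0, 0], "claw": 0}
    - {"dp": [0, 0, 0], "rotation": [0, 0, 0], "claw": 0}

```text
t: 15.87
eef_pos: [551.3, 321.5, 104.4]
tcp_rot: [0.635, 0.773, 0.002, 0.001]
contact_force: [0.3, 0.7, 0.2]
width: 8.6
finger_force: 70.5
```

```bash
python3 -c "
from p import *
where()"
```

```text
t 15.87 X -27.5 Z -0.1 th 0.3 lat 0.0 yaw -0.03 roll 0.01 F(block) [0.4 0.6 0.2] M [-0.01  0.07 -0.01]
```

Seated at Z≈0, with the weight carried by the block. Release gently and withdraw upward.

>>> carry_out:
  steps:
    - {"dp": [0, 0, 0], "rotation": [0, 0, 0], "claw": 0}
    - {"dp": [0, 0, 0], "rotation": [0, 0, 0], "claw": 0.1}
    - {"dp": [0, 0, 0], "rotation": [0, 0, 0], "claw": 0.2}
    - {"dp": [0, 0, 0], "rotation": [0, 0, 0], "claw": 0.3}
    - {"dp": [0, 0, 0], "rotation": [0, 0, 0], "claw": 0.35}
    - {"dp": [0, 0, 0], "rotation": [0, 0, 0], "claw": 0.35}
    - {"dp": [0, 0, 0], "rotation": [0, 0, 0], "claw": 0.35}
  squeeze: 20

```text
t: 16.45
eef_pos: [551.2, 321.5, 104.2]
tcp_rot: [0.635, 0.773, 0.002, 0.001]
contact_force: [0.4, -0.1, 0.3]
width: 29.7
finger_force: 0.0
```

>>> carry_out:
  steps:
    - {"dp": [0, 0, -0.3], "rotation": [0, 0, 0], "claw": 0.35}
    - {"dp": [0, 0, -1], "rotation": [0, 0, 0], "claw": 0.35}
    - {"dp": [0, 0, -1.5], "rotation": [0, 0, 0], "claw": 0.35}
    - {"dp": [0, 0, -1.5], "rotation": [0, 0, 0], "claw": 0.35}
    - {"dp": [0, 0, -1.5], "rotation": [0, 0, 0], "claw": 0.35}
    - {"dp": [0, 0, -1.5], "rotation": [0, 0, 0], "claw": 0.35}
    - {"dp": [0, 0, -1], "rotation": [0, 0, 0], "claw": 0.35}
    - {"dp": [0, 0, 0], "rotation": [0, 0, 0], "claw": 0.35}

```text
t: 17.12
eef_pos: [552.2, 322.2, 191.0]
tcp_rot: [0.635, 0.773, 0.005, 0.002]
contact_force: [0.1, 0.9, 0.8]
width: 29.8
finger_force: 0.0
```

Run:
```python
from pl import *
s,p,r=st();print(s["t"],p,s["contact_force"])
v=V(cams.grab_frame("scene"));C=v.cloud()
a=np.radians(BY);xb=np.array([np.cos(a),np.sin(a),0]);yb=np.array([-np.sin(a),np.cos(a),0])
q=(C-BO).reshape(-1,3)@np.c_[xb,yb,[0,0,1]]
for lo,hi in((-25,-15),(0,15),(25,40),(60,74),(92,102)):
    m=(q[:,0]>lo)&(q[:,0]<hi)&(abs(q[:,1])>12)&(abs(q[:,1])<20);print(lo,np.median(q[m,2]).round(1),m.sum())
cv2.imwrite("pics/z.png",cv2.resize(v.img[190:300,160:290,::-1],None,fx=5.5,fy=5.4,interpolation=cv2.INTER_CUBIC))
```

```text
17.1167 [552.23906527 322.19621055 190.96633303] [0.13030797 0.90230996 0.82057426]
-25 4.8 22
0 4.6 35
25 176.6 244
60 154.3 320
92 152.4 144
```

View pics/z.png

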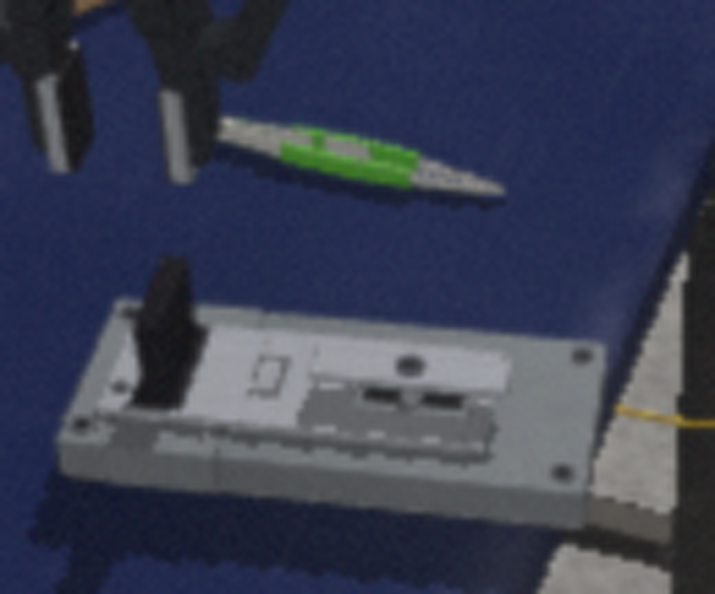

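The plate lies flat on the block: the key sits in the window at (270,375), the head at (410,365) covers the eye's ends, the probes are covered, and the gripper is clear.

```bash
python3 -c "
from plant import job
print(job.finish_job())"
```

```text
the job is handed in; nothing more can be done
None
```

The guard plate is flat on the probe block, covering the probes, with its window over the key and locked under the stud head; I handed the job in at about 17 s. The first slide back caught on the head (readings peaked near 18 N, under the 30 N limit), so I backed off, lowered the plate and slid it home; the arm stayed clear of the tweezers and battery cell throughout.

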